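# Hold the drill guide over a jar lid

### The job

I want to drill a vent hole in the jar lid. Take the lid from the sloping stand and seat it rim-down, flat, in the round pocket of the jig and let go of it; then take the slide's upright wooden handle, pull the slide out against its spring until its pointer is level with the index pin (which brings the guide hole over the middle of the lid), and finish while still gripping the handle and keeping it there for me. Leave the jar and the saucer where they are.

Things in the scene. Friction and masses are not known exactly. Their poses are not given: they have to be found in the camera images.
- lid: White plastic ribbed screw-top lid, 54 mm outside diameter, 25 mm high, open below, 3 mm wall, 4 mm closed top, about 30 g. Origin: centre of its open rim's plane; z points from the rim to the closed top. It starts on the sloping stand, rim against the slope, z tilted 0.36 rad (about 20 deg) from vertical towards the stand's -x. It is round: its x and y do not matter.
- stand: Small fixed wooden stand. Foot 100 x 70 x 8 mm; above it a board 74 mm along the slope, 40 mm wide (narrower than the lid, so fingers pass either side), 8 mm thick, rising by 20 deg towards the stand's +x; a ledge 30 mm wide, 15 mm high stops the lid at the low end. Origin: centre of the foot's underside; y is level, across the slope. Middle of the board's top is 55 mm above it.
- jig: Fixed drilling jig: plywood board 260 (x) x 150 (y) x 20 mm (z) with a round pocket and, beside it, a slide with a handle and a guide arm. Origin: centre of the board's underside; z up. The slide is pulled out towards the jig's -x. Its bar is 24 mm wide, centred at y = 40 mm, top at z = 32 mm, and sticks out past the board's -x end when pulled.
- pocket (a point): Centre of the pocket's floor, (0, -35, 12) mm in the jig's frame, axes as the jig's. Pocket 58 mm across, 8 mm deep (mouth at z = 20 mm, chamfered); a seated lid stands 17 mm proud. A boss 34 mm across, 10 mm high in its middle goes inside the lid. From the pocket's centre it is 63 mm to the slide's bar (+y) and, slide home, 58 mm to the guide arm (+x).
- handle (a point): Centre of the top of the slide's upright wooden handle, 14 mm (jig x) by 30 mm (jig y) in section, rising 48 mm from the bar (z = 32 to 80 mm). It moves with the slide; with the slide home it is at (-50, 40, 80) mm in the jig's frame.
- pointer (a point): Tip of the small upright metal nib, 4 mm wide, on the slide bar's +y edge; moves with the slide; with the slide home at (60, 61, 32) mm in the jig's frame.
- mark (a point): Top of the fixed dark steel index pin, 6 mm in diameter and 18 mm high, standing on the board just outside the slide bar, at (-15, 64, 38) mm in the jig's frame. The slide is right when the pointer has the same jig x as this pin.
- bush (a point): Centre of the 12 mm guide hole at the underside of the guide plate (34 mm square, 8 mm thick), on the slide's arm, 6 mm above a seated lid's top; over the pocket's centre when the slide is at the mark.
- guide (a joint): The slide, m: 0 = home (spring shut), grows as the handle is pulled towards the jig's -x, 0.075 = pointer level with the index pin, 0.100 = end stop. The spring pulls it home with about 4 N at 0, 10 N at the mark and 12 N at the stop; let go, it returns home.
- jar: Bystander: open white plastic jar, 72 mm in diameter, 105 mm high, standing alone. Origin under its centre.
- saucer: Bystander: low terracotta saucer, 110 mm across, 20 mm high. Origin under its centre.
Not all that is in view belongs to the job. Of the things shaped like the lid, the white one is meant.

How it is judged:
By the outcome, as a careful person would: the job done as asked, in the order asked, and still so for the second after the job is handed in, while the arm keeps its last pose, push and grip.
It also fails if it takes over 51 s, if anything falls off the work surface, if the arm or the gripper's body presses on something with over 40 N, if the wrist force passes 120 N, or if a joint passes its speed limit or range.

### The arm

A 6-joint arm with a two-finger parallel gripper is mounted at the origin on the work surface. World frame = base frame: x ahead of the robot, y to its left, z up, the work surface at z = 0. Lengths are in m, angles in rad, forces in N, time in s.
With the tool pointing down it reaches from about 0.35 to 0.775 m from the base axis. Payload 5.5 kg.
Tool frame: the origin (TCP) lies on the centre line of the jaws, within the pads' length; the fingertips stand 11 mm ahead of it and the grasp point (between the pads) lies 8 mm behind it (env.tip_extent is the distance from the TCP to the fingertips, in m); z points along the fingers, y is the line along which they close (so a half turn about z gives the same grasp; the last joint's range is limited). The gripper opens to 85 mm and grips with 20 to 120 N. Pads are 22 mm wide; open, the fingers measure 114 mm over their backs; the gripper's body (76 mm by 85 mm) begins 54 mm behind the grasp point. The pads swing forward as they close: fully open they stand 13 mm farther back than shut.
Start: joints at [-1.387, 0.313, 0.046, 1.304, 0, 1.431], TCP at [0.183, -0.545, 0.242] pointing down, gripper open.
Joint ranges: [-2.76, 2.76], [-0.86, 1.69], [-1.03, 1.26], [-2.2, 2.34], [-1.47, 1.5], [-3.14, 3.14]. Speed limits (rad/s): [2.57, 2.57, 3.14, 3.14, 3.14, 3.14].

### API

Orientations are given as a unit quaternion [w, x, y, z].
In Python, from workcell import env gives the robot as it stands.
- The arm moves only by the shell command python3 -m jog 'ROWS' [FORCE]. ROWS is JSON, a list of rows, each a list of 5 numbers: the gripper's target within -1 to 1 (shut at 1, half-way at 0, fully open at -1), then the shift along the tool's x, y, z in m, then the turn about the tool's z in degrees. In form: [[fingers, tx, ty, tz, turn], ...]. A call has 1 to 5 rows; each row shifts and turns the commanded pose from where the row before left it, along the tool's axes as they then stand; what a row does not reach is not made up. A row lasts 1/12 s, in which the tool goes at most 41.7 mm and 7.16 degrees, less where a joint would pass 70% of its speed; a pose out of reach is approached as far as the arm can. A call is refused whole if a number of a shift passes 0.0417 or a number of a turn 7.16, either way. A call with a gripper value outside its range is refused whole. The fingers move at their own pace and stop on an object; FORCE is the grip in N (left out, the last holds). Time passes only in rows, so rows that do not move let the fingers close. It gives the time, the measured TCP pose, the force, the opening and the grip force at its end, in the units of the state.
- env.get_state(): the state, without advancing time (a new reading comes with each control period).
- env.read_camera(name): name is "scene" or "side" or "wrist"; returns a dict with "img" (400x640x3 uint8, red, green, blue), "fov_y" (degrees; the focal length in pixels is half the picture's height over the tangent of half this angle, whatever the lens; pixels are square), "cx", "cy" (the principal point, pixels), "T" (4x4, takes a point from camera to world coordinates). Camera axes: x right, y up, looking along -z (the intrinsics and any distortion apply to the point x, -y, -z); pixel columns grow to the right and rows downward; lengths in m; the calibration is good to about 2 mm. The wrist camera is an equidistant fisheye: a pixel r from the principal point sees the ray r / f radians off the axis. A picture is of the moment at which its call begins. There is no depth.
- env.hand_in(): hands the job in; it is judged then, once.
The state is a dict: "clock": time; "joint_pos": joint angles; "qvel": joint speeds; "tau": joint torques, N m; "tcp_pos": TCP position; "orientation": TCP orientation; "wrist_force": force on the tool from outside, world axes, zero at the start; "ft_torque": the same for the moment, N m; "finger_gap": finger opening in m; "grip_force": force on a finger pad.
Only numpy, scipy, OpenCV 4.12 (cv2) and the standard library are available. Lean on these libraries where they do the work, as an engineer would, in place of code of your own. Each camera call takes 0.05 s, during which the arm holds its last target. There are 200 camera calls.

## Working session

There is one attempt and no reset: what is moved stays moved. The work goes in short steps, Python scripts to look and compute and a shell command to move; the robot and the scene stay as the last step left them, time stands still between calls to the robot, and variables do not carry over. Pictures are saved under pics/ and viewed, at most 10 in all, crops included, and the job is handed in when it is done.

```bash
mkdir -p pics; ls; cat > h.py <<'E'
import numpy as np,cv2
from workcell import env
def cam(n):
    return env.read_camera(n)
def save(n,c):
    cv2.imwrite('pics/'+n,cv2.cvtColor(c['img'],cv2.COLOR_RGB2BGR))
def ray(c,u,v):
    f=c['img'].shape[0]/2/np.tan(np.radians(c['fov_y'])/2)
    x=(u-c['cx'])/f;y=(v-c['cy'])/f
    if c.get('fish'):
        r=np.hypot(x,y);s=np.sin(r)/r if r>0 else 1;d=np.array([x*s,-y*s,-np.cos(r)])
    else: d=np.array([x,-y,-1])
    T=c['T'];d=T[:3,:3]@d
    return T[:3,3],d/np.linalg.norm(d)
def onz(c,u,v,z):
    o,d=ray(c,u,v);return o+d*(z-o[2])/d[2]
def proj(c,p):
    f=c['img'].shape[0]/2/np.tan(np.radians(c['fov_y'])/2)
    q=np.linalg.inv(c['T'])@np.r_[p,1];x,y,z=q[0],-q[1],-q[2]
    if c.get('fish'):
        r=np.hypot(x,y);t=np.arctan2(r,z);return np.array([c['cx']+f*t*x/r,c['cy']+f*t*y/r])
    return np.array([c['cx']+f*x/z,c['cy']+f*y/z])
def tri(c1,p1,c2,p2):
    o1,d1=ray(c1,*p1);o2,d2=ray(c2,*p2)
    s=np.linalg.lstsq(np.c_[d1,-d2],o2-o1,rcond=None)[0]
    a=o1+d1*s[0];b=o2+d2*s[1];return (a+b)/2,np.linalg.norm(a-b)
E
python3 - <<'E'
from h import *
import pickle
for n in ['scene','side']:
    c=cam(n);save(n+'0.png',c);pickle.dump(c,open(n+'.pkl','wb'))
    print(n,{k:v for k,v in c.items() if k!='img'})
print(env.get_state())
E
```

```text
pics
scene {'fov_y': 53.29461485033123, 'cx': 318.8495493401886, 'cy': 195.11615180270215, 'T': array([[-0.18264046, -0.81793909,  0.54554386,  1.12679985],
       [ 0.98317885, -0.15270306,  0.10020539,  0.10738604],
       [ 0.00134431,  0.55466875,  0.83207017,  0.92395373],
       [ 0.        ,  0.        ,  0.        ,  1.        ]])}
side {'fov_y': 57.404683295513095, 'cx': 321.27801419218497, 'cy': 197.95909211362223, 'T': array([[-0.86542613,  0.2822179 , -0.41399356,  0.10014092],
       [-0.50100035, -0.49736096,  0.70825893,  0.81243159],
       [-0.00602089,  0.82035671,  0.57182044,  0.74104325],
       [ 0.        ,  0.        ,  0.        ,  1.        ]])}
{'clock': 0.1, 'joint_pos': array([-1.38656391e+00,  3.13912680e-01,  4.50966725e-02,  1.30359788e+00,
        3.16123055e-06,  1.43119761e+00]), 'qvel': array([ 1.32597881e-03, -1.63591174e-03,  3.16900017e-03, -1.07269542e-05,
        1.80899318e-03,  8.16150177e-04]), 'tau': array([ 2.24670825e-03, -4.81723845e+01,  2.99245781e+01,  1.27048497e-02,
       -1.91972349e-04,  6.41943075e-06]), 'tcp_pos': array([ 0.18287761, -0.54468475,  0.24150688]), 'orientation': array([-8.08612450e-04,  9.86919965e-01,  1.61208958e-01, -1.64676735e-05]), 'wrist_force': array([0.10131642, 0.23767754, 0.04562892]), 'ft_torque': array([ 0.00396114, -0.0232582 , -0.01117633]), 'grip_force': 0.0, 'finger_gap': 0.0853509252807021}
```

View pics/scene0.png

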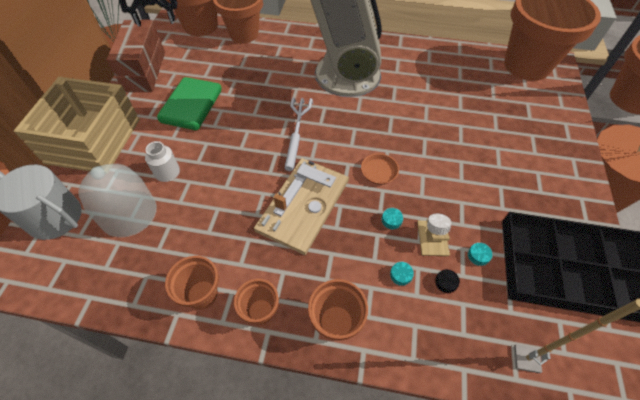

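View pics/side0.png

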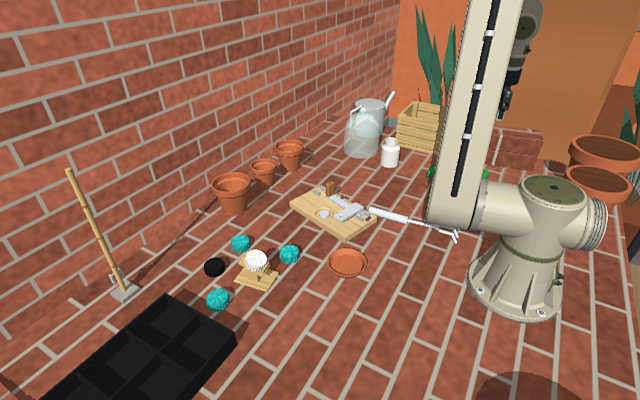

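Lid-shaped things in the scene view: white (438,225) on the stand, teal (393,218), (402,273) and (481,253), black (447,281). The white one on the sloping stand fits. I'll confirm it in one enlarged crop that also shows the jig.

```bash
python3 - <<'E'
from h import *
import pickle
a=pickle.load(open('scene.pkl','rb'))['img'];b=pickle.load(open('side.pkl','rb'))['img']
def cr(i,x,y,w,h): return cv2.resize(i[y:y+h,x:x+w],(400,300),interpolation=cv2.INTER_CUBIC)
o=np.vstack([np.hstack([cr(a,400,200,80,60),cr(a,250,154,133,100)]),np.hstack([cr(b,220,235,80,60),cr(b,285,165,100,75)])])
cv2.imwrite('pics/crop1.png',o[:,:,::-1])
E
```

```text
(no output)
```

View pics/crop1.png

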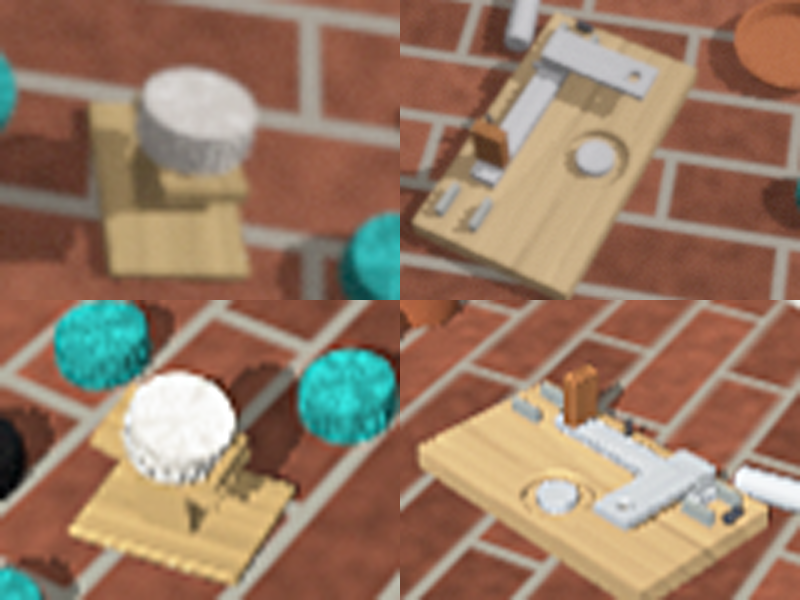

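The crop confirms the white lid on its stand: its top is at scene (440,219) and side (256,257). The jig has its handle at scene (280,197) and its pocket boss at scene (315,206). Now I'll turn these pixels into positions.

```bash
python3 - <<'E'
from h import *
import pickle
a=pickle.load(open('scene.pkl','rb'));b=pickle.load(open('side.pkl','rb'))
np.set_printoptions(precision=4,suppress=True)
S=lambda x,y:(400+x/5,200+y/5); J=lambda x,y:(250+(x-400)/3.0075,154+y/3.0)
SS=lambda x,y:(220+x/5,235+(y-300)/5); JS=lambda x,y:(285+(x-400)/4,165+(y-300)/4)
print('lid top',tri(a,S(200,95),b,SS(180,412)))
for n,p in dict(fl=S(105,270),fr=S(248,270),bl=S(90,103)).items(): print('foot scene',n,onz(a,*p,.008))
for n,p in dict(l=SS(70,530),bot=SS(235,582),r=SS(295,487)).items(): print('foot side',n,onz(b,*p,.008))
for n,p in dict(A=J(555,12),B=J(697,68),C=J(567,285),D=J(415,218)).items(): print('jig scene',n,onz(a,*p,.02))
for n,p in dict(D=JS(545,382),C=JS(420,448),A=JS(770,513)).items(): print('jig side',n,onz(b,*p,.02))
print('boss',onz(a,*J(595,156),.022),onz(b,*JS(557,494),.022))
print('handle',tri(a,J(490,128),b,JS(580,372)))
print('hole',onz(a,*J(633,76),.051),onz(b,*JS(622,503),.051))
# lid white blob ellipse, side
for c,bx in ((a,(420,208,460,245)),(b,(240,240,275,280))):
    x,y,X,Y=bx;i=c['img'][y:Y,x:X];h=cv2.cvtColor(i,cv2.COLOR_RGB2HSV)
    m=((h[...,1]<45)&(h[...,2]>140)).astype('uint8')
    k=max(cv2.findContours(m,0,2)[0],key=cv2.contourArea);print(cv2.boundingRect(k),cv2.fitEllipse(k),x,y)
E
```

```text
lid top (array([0.5893, 0.3095, 0.0821]), np.float64(0.000452610247322088))
foot scene fl [0.6541 0.2822 0.008 ]
foot scene fr [0.6409 0.3529 0.008 ]
foot scene bl [0.5578 0.2702 0.008 ]
foot side l [0.6392 0.3519 0.008 ]
foot side bot [0.5418 0.3368 0.008 ]
foot side r [0.5535 0.2674 0.008 ]
jig scene A [ 0.4159 -0.0746  0.02  ]
jig scene B [0.4574 0.0698 0.02  ]
jig scene C [ 0.6994 -0.0046  0.02  ]
jig scene D [ 0.661 -0.146  0.02 ]
jig side D [ 0.6619 -0.149   0.02  ]
jig side C [ 0.7027 -0.0073  0.02  ]
jig side A [ 0.4093 -0.0712  0.02  ]
boss [ 0.5718 -0.0054  0.022 ] [ 0.5682 -0.0066  0.022 ]
handle (array([ 0.596 , -0.0914,  0.0822]), np.float64(0.0037040814326351514))
hole [0.4998 0.0158 0.051 ] [0.5    0.0116 0.051 ]
(8, 6, 32, 21) ((22.01470184326172, 14.864729881286621), (16.895004272460938, 28.993085861206055), 113.25599670410156) 420 208
(5, 10, 22, 22) ((15.031729698181152, 19.817304611206055), (20.30158233642578, 22.08010482788086), 45.48841857910156) 240 240
```

```bash
for i in 1 2 3 4; do python3 -m jog '[[-1,0,0,0,-7.1],[-1,0,0,0,-7.1],[-1,0,0,0,-7.1],[-1,0,0,0,-7.1],[-1,0,0,0,-7.1]]'; done; python3 -m jog '[[-1,0,0,0,-7.1],[-1,0,0,0,-7.1],[-1,0,0,0,-7.1],[-1,0,0,0,-7.1],[-1,0,0,0,0]]'
cat >> h.py <<'E'
from scipy.spatial.transform import Rotation as R
def where(tgt=None,yang=None):
    s=env.get_state();q=s['orientation'];M=R.from_quat(np.r_[q[1:],q[0]]).as_matrix()
    a=np.degrees(np.arctan2(M[1,1],M[0,1]));p=s['tcp_pos']
    print('t %.2f'%s['clock'],'tcp',p.round(4),'yang %.1f'%a,'gap %.4f'%s['finger_gap'],'F',s['wrist_force'].round(1),'grip %.0f'%s['grip_force'])
    if tgt is not None: print('tool shift',(M.T@(np.array(tgt)-p)).round(4))
    if yang is not None: print('turn %.1f'%-((yang-a+90)%180-90))
E
python3 -c "
from h import *
where([.592,.310,.22],99)"
```

```text
clock: 0.52
tcp_pos: [0.1829, -0.5448, 0.2417]
orientation: [-0.001, 0.889, 0.457, 0.0]
wrist_force: [0.5, 0.8, -0.1]
finger_gap: 0.0855
grip_force: 0.0
clock: 0.93
tcp_pos: [0.1829, -0.5448, 0.2418]
orientation: [-0.0, 0.708, 0.707, 0.0]
wrist_force: [0.9, 0.0, 0.3]
finger_gap: 0.0855
grip_force: 0.0
clock: 1.35
tcp_pos: [0.1829, -0.5448, 0.2418]
orientation: [-0.0, 0.459, 0.889, 0.0]
wrist_force: [0.2, 0.5, 0.3]
finger_gap: 0.0857
grip_force: 0.0
clock: 1.77
tcp_pos: [0.1829, -0.5448, 0.2417]
orientation: [-0.0, 0.166, 0.986, 0.001]
wrist_force: [-0.3, -0.5, -0.4]
finger_gap: 0.0854
grip_force: 0.0
clock: 2.18
tcp_pos: [0.1829, -0.5449, 0.2418]
orientation: [-0.0, -0.08, 0.997, 0.0]
wrist_force: [0.4, -1.0, 0.1]
finger_gap: 0.0859
grip_force: 0.0
t 2.18 tcp [ 0.1829 -0.5449  0.2418] yang 99.1 gap 0.0859 F [ 0.4 -1.   0.1] grip 0
tool shift [-0.5396  0.7791  0.0225]
turn 0.1
```

```bash
for i in 1 2 3 4 5; do python3 -m jog '[[-1,-0.0216,0.0312,0.0009,0],[-1,-0.0216,0.0312,0.0009,0],[-1,-0.0216,0.0312,0.0009,0],[-1,-0.0216,0.0312,0.0009,0],[-1,-0.0216,0.0312,0.0009,0]]' >/dev/null; done; python3 -m jog '[[-1,0,0,0,0]]' >/dev/null
python3 -c "
from h import *
import pickle
where([.592,.310,.22],99)
c=cam('wrist');c['fish']=1;pickle.dump(c,open('w1.pkl','wb'));save('w1.png',c)
print(c['fov_y'],c['T'].round(3),[proj(c,p).round(0) for p in ([.5893,.3095,.082],[.598,.31,.008])])"
```

```text
t 4.35 tcp [0.5965 0.3149 0.2165] yang 99.0 gap 0.0856 F [-0.6  0.  -0.8] grip 0
tool shift [ 0.0052 -0.0042 -0.0035]
turn 0.0
65.70646984690485 [[-0.156 -0.942 -0.297  0.52 ]
 [ 0.988 -0.148 -0.049  0.303]
 [ 0.002 -0.301  0.954  0.347]
 [ 0.     0.     0.     1.   ]] [array([314., 183.]), array([314., 174.])]
```

View pics/w1.png

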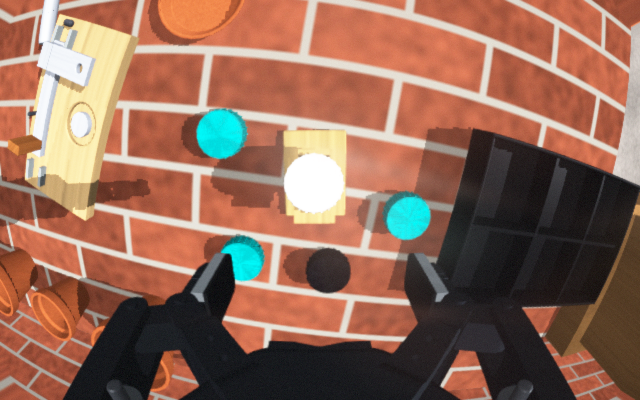

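The wrist view shows the white lid at (314,183), exactly where the earlier estimate projects, and the stand is square to the image, so the jaw yaw is right. The jig is at the upper left. Descending now.

```bash
python3 -m jog '[[-1,0.002,-0.004,0.035,0],[-1,0.0,0,0.035,0],[-1,0,0,0.03,0],[-1,0,0,0,0]]' >/dev/null
python3 -c "
from h import *
import pickle
print(env.tip_extent)
where([.5935,.310,.075],99)
a=pickle.load(open('scene.pkl','rb'));print(proj(a,[.62,.12,0]),proj(a,[.62,.12,.05]))
c=cam('wrist');c['fish']=1;save('w2.png',c);s=env.get_state()['tcp_pos'];print(proj(c,[.5893,.3095,.082]))
"
```

```text
0.011
t 4.73 tcp [0.5889 0.3023 0.1128] yang 98.8 gap 0.0850 F [-1.5 -0.9 -0.6] grip 0
tool shift [-0.0062  0.007   0.0377]
turn -0.2
[358.44704835 233.24812182] [360.11721082 223.80361805]
[331.63619255 244.85983904]
```

View pics/w2.png

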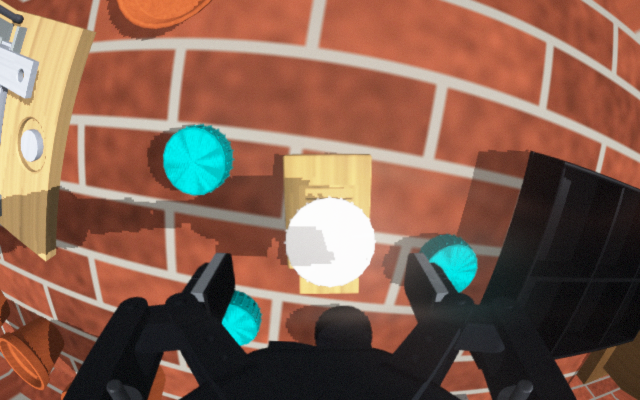

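The lid is at (331,242), predicted (332,245). Centring, lowering and gripping lightly.

```bash
python3 -m jog '[[-1,-0.006,0.007,0,0],[-1,0,0,0.013,0],[-1,0,0,0.013,0],[-1,0,0,0.012,0],[-1,0,0,0,0]]' >/dev/null
python3 -c "
from h import *
where([.5935,.310,.075],99)"
python3 -m jog '[[1,0,0,0,0],[1,0,0,0,0],[1,0,0,0,0],[1,0,0,0,0],[1,0,0,0,0]]' 25 >/dev/null; python3 -m jog '[[1,0,0,0,0],[1,0,0,0,0],[1,0,0,0,0],[1,0,0,0,0]]'
python3 -c "
from h import *
where([.5935,.310,.075],99)"
```

```text
t 5.20 tcp [0.5979 0.3122 0.0813] yang 98.9 gap 0.0852 F [-1.4 -0.6 -0.8] grip 0
tool shift [ 0.0047 -0.0015  0.0063]
turn -0.1
clock: 5.95
tcp_pos: [0.5994, 0.313, 0.0837]
orientation: [0.001, -0.078, 0.997, 0.0]
wrist_force: [-1.9, -0.9, 6.6]
finger_gap: 0.0515
grip_force: 25.5
t 5.95 tcp [0.5994 0.313  0.0837] yang 98.9 gap 0.0515 F [-1.9 -0.9  6.6] grip 25
tool shift [ 0.0063 -0.0021  0.0087]
turn -0.1
```

```bash
python3 - <<'E'
from h import *
where()
b=cam('side')['img'];w=cam('scene')['img']
cr=lambda i,x,y,k:cv2.resize(i[y:y+75,x:x+75],(400,400),interpolation=cv2.INTER_CUBIC)
cv2.imwrite('pics/g1.png',np.hstack([cr(b,215,210,0),cr(w,400,180,0)])[:,:,::-1])
E
```

```text
t 5.95 tcp [0.5994 0.313  0.0837] yang 98.9 gap 0.0515 F [-1.9 -0.9  6.6] grip 25
```

View pics/g1.png

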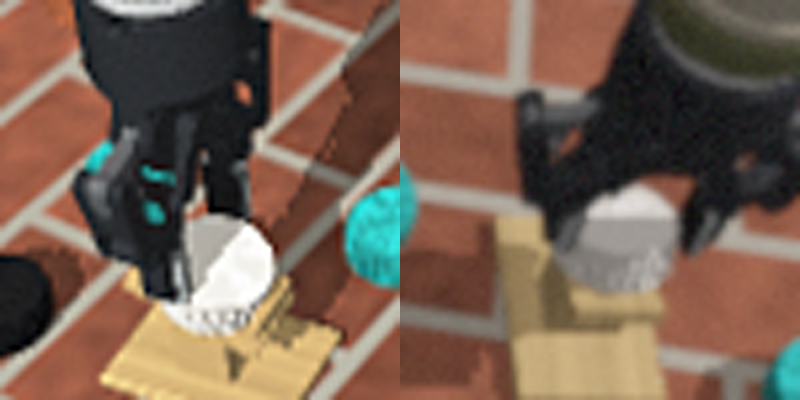

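Picture g1: the pads hold the lid's upper edge (side crop about 185,285), about 8 mm too far uphill and too high. Reopening to correct.

```bash
python3 -m jog '[[-1,0,0,0,0],[-1,0,0,0,0],[-1,0,0,0,0],[-1,0,0,0,0],[-1,0,0,0,0]]' >/dev/null
python3 -c "
from h import *
where([.592,.310,.072],99)"
python3 -m jog '[[-1,0.0035,-0.001,0,0],[-1,0.0035,-0.001,0,0],[-1,0,0,0.004,0],[-1,0,0,0.004,0],[-1,0,0,0,0]]' >/dev/null
python3 -m jog '[[-1,0,0,0,0],[-1,0,0,0,0],[-1,0,0,0,0]]' >/dev/null
python3 -c "
from h import *
where([.592,.310,.072],99)"
```

```text
t 6.47 tcp [0.5983 0.3129 0.0815] yang 99.0 gap 0.0853 F [-0.8 -0.1 -0.8] grip 0
tool shift [ 0.0067 -0.0019  0.0095]
turn -0.0
t 7.13 tcp [0.5921 0.3099 0.0738] yang 98.9 gap 0.0853 F [ 0.5  0.8 -0.5] grip 0
tool shift [0.0001 0.0001 0.0018]
turn -0.1
```

```bash
python3 -m jog '[[-1,0,0,0.002,0],[-1,0,0,0,0],[1,0,0,0,0],[1,0,0,0,0],[1,0,0,0,0]]' 25 >/dev/null; python3 -m jog '[[1,0,0,0,0],[1,0,0,0,0],[1,0,0,0,0],[1,0,0,0,0],[1,0,0,0,0]]'
python3 -c "
from h import *
where([.592,.310,.072],99)"
```

```text
clock: 7.97
tcp_pos: [0.592, 0.31, 0.0721]
orientation: [0.0, -0.078, 0.997, 0.0]
wrist_force: [-0.5, -0.3, 3.0]
finger_gap: 0.0528
grip_force: 26.4
t 7.97 tcp [0.592  0.31   0.0721] yang 99.0 gap 0.0528 F [-0.5 -0.3  3. ] grip 26
tool shift [0.     0.     0.0001]
turn -0.0
```

```bash
python3 -m jog '[[1,0,0,-0.01,0],[1,0,0,-0.02,0],[1,0,0,-0.025,0],[1,0,0,-0.025,0],[1,0,0,0,0]]' >/dev/null;  python3 -m jog '[[1,0,-0.02,0,0],[1,0,-0.032,0,0],[1,0,-0.032,0,0],[1,0,-0.032,0,0],[1,0,-0.032,0,0]]' >/dev/null;  python3 -m jog '[[1,0,-0.03,0,0],[1,0,-0.012,0,5],[1,0,0,0,6.5],[1,0,0,0,6.5],[1,0,0,0,6.5]]' >/dev/null; python3 -m jog '[[1,0,0,0,1],[1,0,0,0,0]]' >/dev/null
python3 -c "
from h import *
where([.568,-.0056,.16],73.5)
c=cam('wrist');c['fish']=1;save('w3.png',c)
import pickle;pickle.dump(c,open('w3.pkl','wb'))
print([proj(c,p).round(0) for p in ([.568,-.0056,.02],[.595,-.0918,.08],[.62,.12,0])])"
```

```text
t 9.38 tcp [0.6213 0.1221 0.1516] yang 73.6 gap 0.0527 F [ 0.3 -0.6 -0.2] grip 26
tool shift [ 0.015  -0.1375 -0.0083]
turn 0.1
[array([173., 178.]), array([ 88., 249.]), array([317., 186.])]
```

View pics/w3.png

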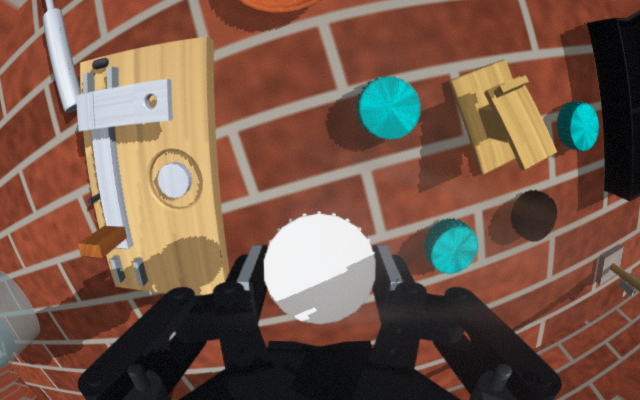

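The lid is held; the boss is at (174,180) against a predicted (173,178), and the bench below (320,186) is clear. I'll press the tilted lid flat on the bench, then regrip it a little higher.

```bash
python3 -m jog '[[1,0,0,0.02,0],[1,0,0,0.03,0],[1,0,0,0.03,0],[1,0,0,0.025,0],[1,0,0,0.008,0]]' 20 >/dev/null
for i in 1 2 3; do python3 -m jog '[[1,0,0,0.002,0],[1,0,0,0.002,0],[1,0,0,0,0]]'|egrep 'tcp|wrist'; done
python3 -m jog '[[1,0,0,0.002,0],[1,0,0,0.0,0]]'|egrep 'tcp|wrist'
python3 -m jog '[[1,0,0,0.002,0],[1,0,0,0.0,0]]'
```

```text
tcp_pos: [0.6226, 0.1223, 0.0361]
wrist_force: [-0.3, 0.3, -0.2]
tcp_pos: [0.622, 0.1222, 0.0316]
wrist_force: [-0.6, -0.8, -0.5]
tcp_pos: [0.6212, 0.1221, 0.0265]
wrist_force: [-1.0, 0.4, -0.5]
tcp_pos: [0.622, 0.122, 0.0253]
wrist_force: [0.0, -0.4, 3.9]
clock: 10.93
tcp_pos: [0.623, 0.1218, 0.0242]
orientation: [0.002, 0.144, 0.99, -0.0]
wrist_force: [0.7, -2.2, 8.0]
finger_gap: 0.0529
grip_force: 27.3
```

Contact at about the expected height. Pressing on until it is flat.

```bash
for i in 1 2 ; do python3 -m jog '[[1,0,0,0.002,0],[1,0,0,0,0]]' 20|egrep 'tcp|wrist|grip'; done
python3 -m jog '[[1,0,0,0.002,0],[1,0,0,0,0]]'|egrep 'tcp|wrist'
```

```text
tcp_pos: [0.624, 0.1216, 0.0228]
wrist_force: [1.6, -3.6, 9.2]
grip_force: 27.7
tcp_pos: [0.6249, 0.1214, 0.0214]
wrist_force: [2.3, -3.0, 9.9]
grip_force: 28.1
tcp_pos: [0.6257, 0.1212, 0.0198]
wrist_force: [3.0, -3.5, 11.0]
```

```bash
python3 -m jog '[[1,0,0,0.001,0],[1,0,0,0,0]]'|egrep 'tcp|wrist'
```

```text
tcp_pos: [0.6261, 0.1212, 0.019]
wrist_force: [4.6, -3.9, 10.4]
```

```bash
python3 -m jog '[[1,0,0,0.0015,0],[1,0,0,0,0]]'|egrep 'tcp|wrist'; python3 -m jog '[[0,0,0,0,0],[-0.5,0,0,0,0],[-0.5,0,0,-0.001,0],[-0.5,0,0,0,0],[-0.5,0,0,0,0]]'|egrep 'tcp|wrist|gap'
python3 - <<'E'
from h import *
where()
c=cam('wrist');save('w4.png',c)
E
```

```text
tcp_pos: [0.6265, 0.1213, 0.0177]
wrist_force: [5.6, -4.1, 11.3]
tcp_pos: [0.6206, 0.1223, 0.0146]
wrist_force: [-0.1, -0.0, -0.4]
finger_gap: 0.0642
t 12.18 tcp [0.6206 0.1223 0.0146] yang 73.5 gap 0.0642 F [-0.1 -0.  -0.4] grip 0
```

View pics/w4.png

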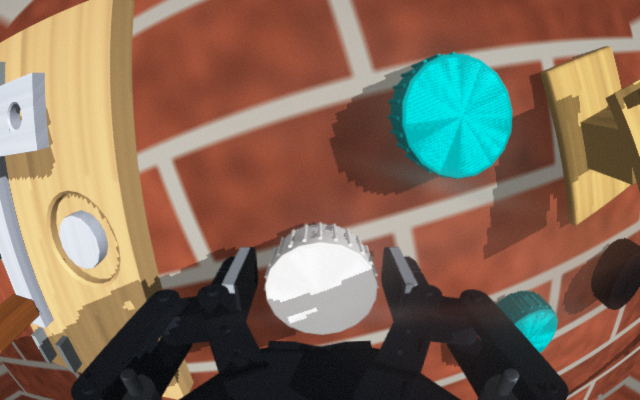

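The lid stands free and flat on the bench, its top ellipse centred at about (321,288). Regripping it 8 mm higher.

```bash
python3 - <<'E'
from h import *
c=cam('wrist');c['fish']=1
p=onz(c,321.5,288,.025);print(p,onz(c,78,239,.022))
where([p[0],p[1],.023],73.5)
E
```

```text
[0.62499257 0.1220836  0.025     ] [ 0.56806899 -0.00389345  0.022     ]
t 12.28 tcp [0.6208 0.1223 0.0146] yang 73.5 gap 0.0642 F [-0.1  0.2 -0.4] grip 0
tool shift [-0.0041  0.001  -0.0084]
turn -0.0
```

```bash
python3 -m jog '[[-0.5,-0.004,0.001,-0.004,0],[-0.5,0,0,-0.0045,0],[-0.5,0,0,0,0],[1,0,0,0,0],[1,0,0,0,0]]' 30 >/dev/null
python3 -m jog '[[1,0,0,0,0],[1,0,0,0,0],[1,0,0,0,0],[1,0,0,0,0]]'|egrep 'tcp|wrist|gap'
python3 -m jog '[[1,0,0,-0.005,0],[1,0,0,-0.015,0],[1,0,0,-0.02,0],[1,0,0,-0.01,0],[1,0,0,0,0]]' >/dev/null
python3 -c "
from h import *
where([.5685,-.005,.07],73.5)"
```

```text
tcp_pos: [0.6262, 0.1221, 0.0247]
wrist_force: [-0.4, 0.4, 5.2]
finger_gap: 0.0523
t 13.45 tcp [0.6274 0.1222 0.0765] yang 73.5 gap 0.0527 F [0.2 0.3 0.2] grip 32
tool shift [ 0.0203 -0.1387  0.0062]
turn -0.0
```

```bash
python3 -m jog '[[1,0.004,-0.025,0,0],[1,0.005,-0.035,0,0],[1,0.005,-0.035,0,0],[1,0.005,-0.03,0,0],[1,0,-0.0137,0,0]]' >/dev/null
python3 -m jog '[[1,0,0,0,0],[1,0,0,0,0]]' >/dev/null
python3 -c "
from h import *
where([.5695,-.005,.07],73.5)
c=cam('wrist');c['fish']=1;save('w5.png',c)
s=env.get_state();z=s['tcp_pos'][2]
print(z,[proj(c,p).round(1) for p in ([.568,-.005,z+.001],)])
b=cam('side');i=b['img']
cv2.imwrite('pics/s5.png',cv2.resize(i[160:250,280:400],(640,480),interpolation=cv2.INTER_CUBIC)[:,:,::-1])
w=cv2.imread('pics/w5.png');cv2.imwrite('pics/c5.png',np.hstack([cv2.resize(w,(480,300)),cv2.resize(i[160:250,280:400],(320,300))[:,:,::-1]]))
"
```

```text
t 14.03 tcp [ 0.5679 -0.0059  0.0734] yang 73.4 gap 0.0526 F [ 0.4  0.3 -0.6] grip 32
tool shift [-0.0013  0.0013  0.0034]
turn -0.1
0.07352605548863626 [array([321.1, 270. ])]
```

View pics/c5.png

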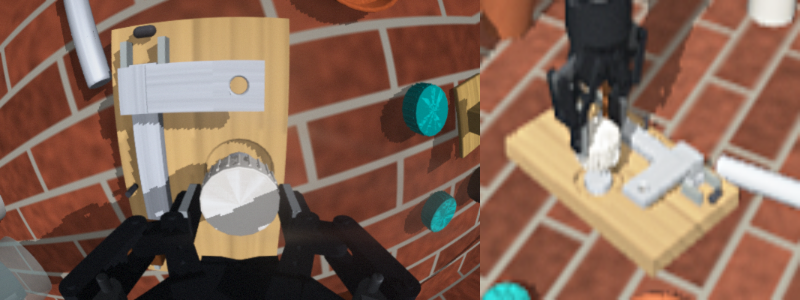

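Left of the composite, the lid top is at about (320,268) in wrist pixels, within 1 mm of the pocket's predicted axis (321,270). Lowering it with a watch on the force.

```bash
python3 -m jog '[[1,0,0,0.01,0],[1,0,0,0.01,0],[1,0,0,0.004,0],[1,0,0,0,0]]' 25 |egrep 'tcp|wrist'
for i in 1 2 3; do python3 -m jog '[[1,0,0,0.002,0],[1,0,0,0,0]]'|egrep 'tcp|wrist'; done
```

```text
tcp_pos: [0.5664, -0.0046, 0.0475]
wrist_force: [-0.6, -0.1, -0.2]
tcp_pos: [0.5677, -0.0053, 0.0473]
wrist_force: [-0.2, 0.0, -0.8]
tcp_pos: [0.568, -0.0056, 0.0458]
wrist_force: [-0.0, -0.2, -0.4]
tcp_pos: [0.5678, -0.0056, 0.0437]
wrist_force: [0.1, 0.2, -0.3]
```

```bash
for i in 1 2 3; do python3 -m jog '[[1,0,0,0.002,0],[1,0,0,0,0],[1,0,0,0,0]]'|egrep 'tcp|wrist'; done
```

```text
tcp_pos: [0.5677, -0.0056, 0.0417]
wrist_force: [-0.4, 0.1, -0.2]
tcp_pos: [0.5677, -0.0055, 0.0396]
wrist_force: [0.5, -0.1, 0.1]
tcp_pos: [0.5677, -0.0055, 0.0376]
wrist_force: [0.0, 0.3, -0.9]
```

```bash
for i in 1 2 ; do python3 -m jog '[[1,0,0,0.001,0],[1,0,0,0,0],[1,0,0,0,0]]'|egrep 'tcp|wrist'; done
```

```text
tcp_pos: [0.5679, -0.0055, 0.0368]
wrist_force: [0.7, 0.2, 0.3]
tcp_pos: [0.5679, -0.0055, 0.0367]
wrist_force: [-2.3, -0.1, 6.2]
```

Contact comes exactly at seated height. Releasing and rising.

```bash
python3 -m jog '[[0,0,0,0,0],[-0.5,0,0,0,0],[-0.5,0,0,0,0],[-0.5,0,0,0,0],[-0.5,0,0,0,0]]'|egrep 'tcp|wrist|gap'; python3 -m jog '[[-0.5,0,0,-0.01,0],[-0.5,0,0,-0.02,0],[-0.5,0,0,-0.03,0],[-0.5,0,0,-0.04,0],[-0.5,0,0,-0.025,0]]' >/dev/null; python3 -m jog '[[-0.5,0,0,0,0]]' >/dev/null
python3 -c "
from h import *
where([.595,-.092,.16],163.5)
a=cam('scene');b=cam('side');w=cam('wrist')
r=lambda i,x,y:cv2.resize(i[y:y+90,x:x+120],(400,300),interpolation=cv2.INTER_CUBIC)
cv2.imwrite('pics/c6.png',np.vstack([np.hstack([r(a['img'],250,150),r(b['img'],280,160)]),np.hstack([cv2.resize(w['img'],(480,300)),np.zeros((300,320,3),'uint8')])])[:,:,::-1])
w['fish']=1
print([proj(w,p).round(0) for p in ([.568,-.0055,.037],[.595,-.092,.08])])
"
```

```text
tcp_pos: [0.5678, -0.0055, 0.0356]
wrist_force: [-0.7, 0.4, 0.3]
finger_gap: 0.0641
t 17.13 tcp [ 0.5715 -0.006   0.1679] yang 73.5 gap 0.0641 F [ 1.1 -0.5  0.9] grip 0
tool shift [-0.047  -0.0757  0.0083]
turn 90.0
[array([319., 193.]), array([227., 267.])]
```

View pics/c6.png

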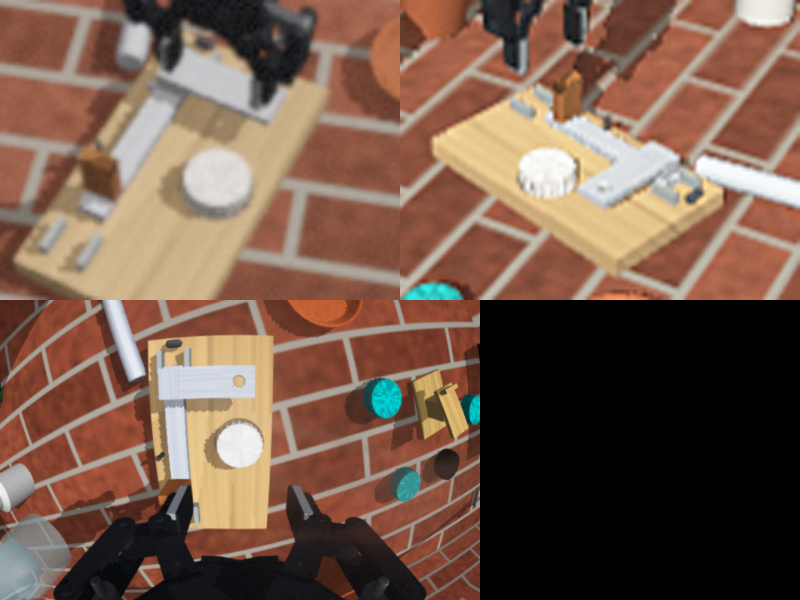

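The lid sits flat in the pocket (side crop about 550,172 with a level top), and the slide is still home. Going to the handle.

```bash
python3 -m jog '[[-0.5,-0.015,-0.0257,0,0],[-0.5,-0.016,-0.025,0,0],[-0.5,-0.016,-0.025,0.0,0],[-0.5,0,0,0,-6.9],[-0.5,0,0,0,-6.9]]' >/dev/null
for i in 1 2; do python3 -m jog '[[-0.5,0,0,0,-6.9],[-0.5,0,0,0,-6.9],[-0.5,0,0,0,-6.9],[-0.5,0,0,0,-6.9],[-0.5,0,0,0,-6.9]]' >/dev/null; done
python3 -m jog '[[-0.5,0,0,0,-6.9],[-0.5,0,0,0,0],[-0.5,0,0,0,0]]' >/dev/null
python3 - <<'E'
from h import *
where([.595,-.092,.12],163.5)
c=cam('wrist');c['fish']=1;i=c['img'];save('w7.png',c)
print('pred',proj(c,[.595,-.092,.08]))
h=cv2.cvtColor(i,cv2.COLOR_RGB2HSV)
u,v=proj(c,[.595,-.092,.08]).astype(int);print(h[v-20:v+21:8,u-20:u+21:8].tolist())
E
```

```text
t 18.78 tcp [ 0.5904 -0.0912  0.1592] yang 163.0 gap 0.0643 F [-0.6 -0.4 -0.3] grip 0
tool shift [-0.0006 -0.0048  0.0392]
turn -0.5
pred [312.76853382 213.75041339]
[[[111, 11, 231], [9, 36, 120], [12, 157, 130], [12, 152, 129], [113, 13, 229], [107, 15, 232]], [[111, 11, 237], [3, 16, 173], [13, 167, 186], [13, 167, 200], [106, 12, 234], [111, 11, 235]], [[21, 98, 239], [18, 118, 198], [12, 167, 188], [12, 160, 185], [20, 96, 238], [20, 99, 238]], [[19, 102, 232], [17, 118, 192], [12, 164, 194], [13, 165, 186], [21, 96, 238], [21, 95, 239]], [[20, 101, 234], [17, 114, 196], [12, 167, 189], [13, 168, 207], [19, 102, 232], [19, 104, 230]], [[19, 103, 231], [20, 102, 232], [19, 103, 230], [20, 106, 229], [19, 107, 227], [17, 112, 187]]]
```

```bash
python3 -m jog '[[-0.5,-0.0005,-0.0045,0.01,-0.5],[-0.5,0,0,0.03,0],[-0.5,0,0,0.03,0],[-0.5,0,0,0.02,0],[-0.5,0,0,0.007,0]]' >/dev/null
python3 -m jog '[[-0.5,0,0,0,0],[-0.5,0,0,0,0]]'|egrep 'tcp|wrist'
python3 -m jog '[[1,0,0,0,0],[1,0,0,0,0],[1,0,0,0,0],[1,0,0,0,0],[1,0,0,0,0]]' 70 >/dev/null
python3 -m jog '[[1,0,0,0,0],[1,0,0,0,0],[1,0,0,0,0],[1,0,0,0,0]]'
python3 -c "
from h import *
where()"
```

```text
tcp_pos: [0.596, -0.0924, 0.0638]
wrist_force: [-0.4, 0.3, 0.8]
clock: 20.17
tcp_pos: [0.597, -0.0927, 0.0651]
orientation: [0.001, -0.599, 0.801, -0.001]
wrist_force: [0.9, 0.2, 5.7]
finger_gap: 0.0128
grip_force: 70.0
t 20.17 tcp [ 0.597  -0.0927  0.0651] yang 163.6 gap 0.0128 F [0.9 0.2 5.7] grip 70
```

```bash
python3 -m jog '[[1,0,-0.01,0,0],[1,0,-0.015,0,0],[1,0,-0.015,0,0],[1,0,-0.015,0,0],[1,0,-0.01,0,0]]' >/dev/null; python3 -m jog '[[1,0,-0.006,0,0],[1,0,0,0,0],[1,0,0,0,0],[1,0,0,0,0]]'
python3 - <<'E'
from h import *
p0=np.array([.597,-.0927,.0651]);ex=np.array([-.959,.284,0]);ey=np.array([-.284,-.959,0])
s=env.get_state();d=s['tcp_pos']-p0;print('pull',-d@ex,'side',d@ey,d[2])
where()
E
```

```text
clock: 20.92
tcp_pos: [0.6618, -0.1118, 0.0651]
orientation: [-0.001, -0.599, 0.8, 0.001]
wrist_force: [-9.7, 1.5, 12.5]
finger_gap: 0.0129
grip_force: 71.1
pull 0.06755572064564604 side -7.306824732711982e-05 -1.1264678390410232e-05
t 20.92 tcp [ 0.6618 -0.1118  0.0651] yang 163.6 gap 0.0129 F [-9.7  1.5 12.5] grip 71
```

```bash
python3 -m jog '[[1,0,-0.004,0,0],[1,0,-0.0035,0,0],[1,0,0,0,0],[1,0,0,0,0],[1,0,0,0,0]]' >/dev/null
python3 - <<'E'
from h import *
p0=np.array([.597,-.0927,.0651]);ex=np.array([-.959,.284,0]);ey=np.array([-.284,-.959,0]);c0=np.array([.5581,-.0392,0])
s=env.get_state();d=s['tcp_pos']-p0;print('pull',-d@ex,'side',d@ey)
where()
J=lambda x,y,z:c0+ex*x/1e3+ey*y/1e3+np.array([0,0,z/1e3])
for n in ['wrist','scene','side']:
    c=cam(n);
    if n=='wrist':c['fish']=1
    save(n+'8.png',c)
    print(n,'pin',proj(c,J(-15,64,38)),proj(c,J(-15,64,20)),'ptr',proj(c,J(-15,61,32)),'hole',proj(c,J(0,-35,51)),'plus10mm x',proj(c,J(10,-35,51)))
    g=cv2.cvtColor(c['img'],cv2.COLOR_RGB2GRAY)
    u,v=proj(c,J(-15,63,32)).round().astype(int)
    r=14 if n=='wrist' else 8
    if 0<u<640 and 0<v<400: print(v-r,u-r,'\n',g[max(v-r,0):v+r+1,max(u-r,0):u+r+1]//10)
E
```

```text
pull 0.07472095317605869 side -7.190450693949882e-05
t 21.33 tcp [ 0.6687 -0.1138  0.0651] yang 163.6 gap 0.0127 F [-9.8  2.  13. ] grip 71
wrist pin [502.32902569 204.30388394] [488.52100342 195.68947677] ptr [496.75289293 205.79263711] hole [493.92310264 338.42399894] plus10mm x [504.75620819 336.28076285]
189 483 
 [[14 14 14 13 14 14 14 14 14 14 14 14 14 13 14 14 14 14 14 14 14 14 14 13
  14 14 14 14 14]
 [13 12 12 12 12 13 13 14 14 14 13 13 14 14 14 14 14 13 14 14 13 13 13 14
  13 13 13 13 13]
 [11  9  8  8  9 11 12 13 13 14 13 13 13 14 13 13 14 13 14 14 13 14 13 13
  13 13 13 13 13]
 [ 9  7  8  8  7  8  9 11 13 13 13 13 14 13 13 13 14 13 13 14 14 14 14 14
  13 13 13 13 13]
 [ 8  7  8  8  8  8  8  8 10 12 13 13 13 13 14 13 13 13 14 13 13 14 13 13
  13 13 13 13 13]
 [ 8  8  8  8  7  8  8  8  8  9 11 12 13 13 13 13 13 13 13 13 13 13 13 13
  13 13 13 13 13]
 [ 8  7  7  7  8  8  7  8  8  8  8 10 12 13 13 13 13 13 13 13 13 13 13 14
  13 13 13 13 13]
 [ 8  8  8  8  8  8  7  8  8  8  8  8  9 10 12 13 13 13 13 13 13 13 13 13
  13 13 13 13 13]
 [ 8  8  8  8  8  8  8  8  8  8  8  8  8  8 
[... 3385 characters left out ...]
19 17 16 18 21 21 19 16 14 12 11 11 11 11 11 11 11]
 [20 19 19 21 22 23 22 21 18 15 15 14 13 11 11 11 11]
 [21 21 21 22 22 22 22 22 21 19 18 17 16 16 15 13 11]
 [22 21 21 22 21 21 22 22 22 22 21 20 16 17 17 16 16]
 [22 22 22 22 22 21 21 21 22 22 22 22 17 10 14 16 18]
 [22 22 22 22 21 21 21 21 22 20 20 20 18  4  8 12 18]
 [22 22 22 21 21 22 22 21 20 19 18 19 16  6  6 10 15]
 [21 21 21 22 22 22 21 19 19 19 18 18 15 12 15 13 14]
 [21 21 22 22 22 21 18 15 19 17 17 18 18 12 20 17 15]
 [22 22 22 21 19 18 15 17 18 16 17 19 20 13 19 19 18]
 [22 21 20 18 15 12 13 19 17 20 23 17 18 13 18 18 19]
 [20 18 16 14 12 16 17 22 23 22 22 16 17 16 18 18 18]
 [17 16 13 11 12 20 20 22 23 20 17 17 15 19 18 18 18]]
```

The pointer strip (about (493,206) in the wrist view) lines up with the pin top (499,203) within about 0.5 mm after perspective. The pull from home is 74.7 mm and the spring force is about 10 N. Checking that it holds steady, then handing in.

```bash
python3 -m jog '[[1,0,0,0,0],[1,0,0,0,0],[1,0,0,0,0],[1,0,0,0,0],[1,0,0,0,0]]'; python3 -c "
from workcell import env
print(env.hand_in())"
```

```text
clock: 21.9
tcp_pos: [0.6686, -0.1139, 0.0651]
orientation: [-0.001, -0.599, 0.801, 0.001]
wrist_force: [-8.6, 0.9, 11.7]
finger_gap: 0.0127
grip_force: 71.1
the job is handed in; nothing more can be done
None
```

The lid is seated flat in the pocket and released, the slide is held with its pointer level with the index pin (within about 0.5 mm by measurement), and the job was handed in at 21.9 s with the handle still gripped.

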